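# Lean the receiver's front panel on the service rack

## Task

Take the blue front panel out of the wooden stand and lean it against the rubber bar of the leaning rack: lower edge on the yellow stripe, square to the bar and centred along it, top resting back on the bar, and the side with the knobs facing up and out. Set it down gently and let go so that it stays there without slipping; leave the plain spare panel in the stand and everything else on the desk as it is.

Things in the scene. Friction and masses are not known exactly. Their poses are not given: they have to be found in the camera images.
- panel_mid (a point): centre of the blue front panel, a flat aluminium plate 160 mm high, 140 mm wide, 8 mm thick, about 0.45 kg. Its z axis points up along the 160 mm height to the top edge (80 mm away), y along the width, x out of its front (the side with a white scale and three black knobs that stick out 14 mm, centred 18 mm below this point). The top 40 mm are bare on both sides and can be pinched across the thickness. At the start it stands in one of the two slots of the stand.
- panel_foot (a point): middle of the blue panel's lower rear edge (rear side, 80 mm below the panel's centre along its z, 4 mm towards its back); same axes as the panel. Leaning back, the panel stands on this edge.
- panel: the blue panel itself, origin at the centre of its lower end, same axes as the centre point
- spare_mid (a point): centre of the spare panel, plain aluminium with four black vents, same size and axes as the blue one; it stands in the other slot of the stand, to be left there
- stand: fixed wooden stand, base 200 x 150 mm and 8 mm thick, origin under its centre, z up. Two slots run along its y, centred at x = -45 and +45 mm; each is 11 mm wide with its floor at 8 mm and wall tops at 45 mm height. The panels' fronts face its +x.
- rack: fixed leaning rack. Origin on the desk straight under the axis of a horizontal rubber bar that runs along its y: 16 mm thick, 220 mm long between two 10 mm steel posts, axis at 89 mm height, top of bar 97 mm; posts no higher. A rubber mat, top face at 4 mm height, 230 mm wide (y), reaches from x = -35 to x = +115 mm. Side x > 0 is the open side from which the panel is leaned on. Thin steel struts behind the bar (to x = -60 mm).
- mark (a point): middle of the flat painted yellow stripe on the rack's mat (20 mm wide, along the rack's y, 40 mm in front of the bar's axis); axes as the rack. With its lower rear edge here the panel rests at about 20 degrees from upright. A narrow white line 40 mm farther out is not used.
- mug: white mug, 80 mm wide, 90 high; loose bystander, origin at its underside
- headset: black headset lying flat, about 200 mm; loose bystander, origin at its underside
- key: morse key, black base 140 x 80 mm, brass arm; loose bystander, origin at its underside
- driver: screwdriver, 200 mm; loose bystander, origin at its underside
- jar: glass jar with steel lid, 64 mm wide, 75 high; loose bystander, origin at its underside
Things that resemble listed ones, but are neither listed nor needed, are in the scene too. Leave any pink or red look-alike of the panel alone.

How it is judged:
On the way:
1. the blue panel has been lifted clear of the stand's slots (z of panel_foot in the frame of stand above 0.055 m), for 0.1 s.
At the end, for the whole second after the job is handed in: Blue panel released and at rest on the rack: lower rear edge on the mat 26 to 54 mm in front of the bar's axis, centre within 40 mm of the bar's middle, within 9 degrees of parallel to the bar, leaning back 11 to 30 degrees, knobs facing out (x of panel_foot in the frame of rack between 0.026 and 0.054 m and z of panel_foot in the frame of rack between -0.002 and 0.01 m and y of panel_mid in the frame of rack between -0.04 and 0.04 m and angle between panel_mid's own z axis and vertical between 0.19 and 0.52 rad and angle between panel_mid's own x axis and vertical below 1.4 rad and angle between the y axis of panel_mid and the y axis of rack, either way round below 0.16 rad and contact force between panel and rack above 0.5 N and linear speed of panel below 0.01 m/s and angular speed of panel below 0.05 rad/s); the robot touches nothing.
It fails at once if the blue panel falls over (more than 55 degrees from upright) (angle between panel_mid's own z axis and vertical above 0.96 rad).
It fails at once if the blue panel is banged on the rack (over 60 N) (contact force between panel and rack above 60 N).
It fails at once if the spare panel is moved more than 20 mm (distance of spare_mid from where it was at the start of the episode above 0.02 m).
It fails at once if the mug, headset, morse key, screwdriver or jar is moved more than 25 mm (distance of any of mug, headset, key, driver, jar from where it was at the start of the episode above 0.025 m).
It also fails if it takes over 37 s, if anything falls off the work surface, if the arm or the gripper's body presses on something with over 40 N, if the wrist force passes 120 N, or if a joint passes its speed limit or range.

## Robot

A 6-joint arm with a two-finger parallel gripper is mounted at the origin on the work surface. World frame = base frame: x ahead of the robot, y to its left, z up, the work surface at z = 0. Lengths are in m, angles in rad, forces in N, time in s.
With the tool pointing down it reaches from about 0.35 to 0.725 m from the base axis. Payload 4.3 kg.
Tool frame: the origin (TCP) lies midway between the tips of the shut fingers; the grasp point (between the pads) lies grip_depth behind it (grip_depth is the distance from the TCP to the grasp point, in m); z points along the fingers, y is the line along which they close (so a half turn about z gives the same grasp; the last joint's range is limited). The gripper opens to 85 mm and grips with 20 to 120 N. Pads are 22 mm wide; open, the fingers measure 114 mm over their backs; the gripper's body (76 mm by 85 mm) begins 54 mm behind the grasp point. The pads swing forward as they close: fully open they stand 13 mm farther back than shut.
Start: joints at [1.158, 0.377, 0.081, 1.274, 0, 1.46], TCP at [0.171, 0.549, 0.208] pointing down, gripper open.
Joint ranges: [-2.72, 2.72], [-0.84, 1.66], [-1.02, 1.22], [-1.77, 2.12], [-1.37, 1.28], [-3.14, 3.14]. Speed limits (rad/s): [2.57, 2.57, 3.14, 3.14, 3.14, 3.14].

## Interface

Orientations are given as a unit quaternion [x, y, z, w].
In Python, from cell import state, read_camera, camera_info, close_job, masks_of, landmark_of, grip_depth gives the robot as it stands. The module is installed in compiled form; this text tells all that it offers.
- The arm moves only by the tool drive_tool, never from a script. Its argument "targets" is a list that holds one entry, the list of rows, each a list of 7 numbers: the shift along the tool's x, y, z normalised to -1 to 1, where 1 is 75 mm, then the turn, a rotation vector about the tool's x, y, z normalised to -1 to 1, where 1 is 8 degrees, then the closure in counts, from 0 (fully open) to 255 (shut). A call has 1 to 20 rows; each row shifts and turns the commanded pose from where the row before left it, along the tool's axes as they then stand; what a row does not reach is not made up. A row lasts 1/8 s, in which the tool goes at most 62.5 mm and 10.7 degrees, less where a joint would pass 70% of its speed; a pose out of reach is approached as far as the arm can. A call with a number of a shift or a turn outside -1 to 1 is refused whole. A call with a gripper value outside its range is refused whole. The fingers move at their own pace and stop on an object; "squeeze" is the grip in N (left out, the last holds). Time passes only in rows, so rows that do not move let the fingers close. It gives the time, the measured TCP pose, the force, the opening and the grip force at its end, in the units of the state.
- state(): the state, without advancing time (a new reading comes with each control period).
- read_camera(name): name is "side" or "top"; returns (picture, depth): 480x640x3 uint8, red, green, blue; 480x640 float32, m along the optical axis (not along the pixel's ray), 0 where there is no reading.
- camera_info(name): a dict with "camera_matrix" (3x3 intrinsics, pixels), "origin" and "attitude" of the camera in the world. Camera axes: x right, y down, z forward; pixel columns grow to the right and rows downward; lengths in m; the calibration is good to about 2 mm. A picture is of the moment at which its call begins. camera_info takes no time and is no camera call.
- close_job(): hands the job in; it is judged then, once.
Trained networks look in the newest picture that a camera, given by its name, has taken for a name from the list of things; names that differ only in an ending like _2 or _b are one class to them, and where a whole thing is asked for, a point or a joint stands for the part that bears it (a point fixed in the world has none). Each returns a list of dicts, best first, with "score" (0 to 1); they miss things now and then, are a little off and sometimes report something else, mostly with a low value. They report only what shows in the picture. A call takes as long as a camera call. They do not tell look-alikes from the thing itself.
- masks_of(camera, query): "mask" (480x640 bool, what is visible of it).
- landmark_of(camera, query): "centre" ([x, y, z] in m, in the coordinates of the camera as it stood for that picture, good to about 4 mm: a listed point, or the origin of a listed thing).
The state is a dict: "time": time; "joints": joint angles; "dq": joint speeds; "tau": joint torques, N m; "ee_pos": TCP position; "tcp_rot": TCP orientation; "ft_force": force on the tool from outside, world axes, zero at the start; "ft_torque": the same for the moment, N m; "finger_gap": finger opening in m; "grasp_force": force on a finger pad.
Only numpy, scipy, OpenCV 4.12 (cv2) and the standard library are available. Lean on these libraries where they do the work, as an engineer would, in place of code of your own. Each camera call takes 0.05 s, during which the arm holds its last target. There are 200 camera calls.

## Working session

There is one attempt and no reset: what is moved stays moved. The work goes in short steps, Python scripts to look and compute and a tool call to move; the robot and the scene stay as the last step left them, time stands still between calls to the robot, and variables do not carry over. Pictures are saved under pics/ and viewed, at most 10 in all, crops included, and the job is handed in when it is done.

Besides the shell and the picture viewer there is one more tool, called after "Call:" as name([rows], argument=value, ...), one row to a line, values as JSON. drive_tool: Moves the arm, as the interface text tells. Scaled input: -1 to 1 covers 75 mm each way for a shift and 8 degrees each way for a turn. Its arguments: {"type":"object","properties":{"targets":{"type":"array"},"squeeze":{"type":"number"}},"required":["targets"]}

```bash
mkdir -p pics; cat > h.py <<'E'
import numpy as np,cv2
from cell import *
from scipy.spatial.transform import Rotation as R
def cam(n):
    i=camera_info(n);K=np.array(i["camera_matrix"]);o=np.array(i["origin"]);a=np.array(i["attitude"])
    M=a if a.shape==(3,3) else R.from_quat(a).as_matrix()
    return K,o,M
def w(n,p): K,o,M=cam(n);return M@np.array(p)+o
def pix(n,P): K,o,M=cam(n);q=K@(M.T@(np.array(P)-o));return q[:2]/q[2]
def cloud(n,d):
    K,o,M=cam(n);v,u=np.mgrid[:480,:640]
    c=np.stack([(u-K[0,2])/K[0,0]*d,(v-K[1,2])/K[1,1]*d,d],-1)
    return c@M.T+o
E
python3 - <<'E'
from h import *
print(state(),grip_depth,camera_info("top"))
for n in("side","top"):
    im,d=read_camera(n);cv2.imwrite(f"pics/{n}.png",im[...,::-1]);np.savez(f"{n}.npz",im=im,d=d)
    for q in("panel_mid","panel_foot","spare_mid","stand","rack","mark","mug","headset","key","driver","jar"):
        for r in landmark_of(n,q)[:3]:
            P=w(n,r["centre"]);print(n,q,round(r["score"],2),P.round(3),pix(n,P).round())
E
```

```text
{'time': 0.0, 'joints': array([ 1.15770714e+00,  3.78074143e-01,  7.96717860e-02,  1.27443234e+00,
       -2.94014750e-05,  1.46053153e+00]), 'dq': array([ 0.0007537 , -0.00057943, -0.00104144,  0.00041176,  0.00112316,
        0.00108016]), 'tau': array([-3.52333313e-05, -4.63606560e+01,  2.69872963e+01,  2.06779997e-02,
       -5.44089232e-05,  6.34708179e-07]), 'ee_pos': array([0.17117749, 0.54819839, 0.20687239]), 'tcp_rot': array([ 1.50834226e-01,  9.88558545e-01, -9.88290906e-04, -2.49463289e-04]), 'ft_force': array([ 0.59502485,  0.14834664, -0.07121407]), 'ft_torque': array([ 0.00915958,  0.02326222, -0.01797431]), 'grasp_force': 0.0, 'finger_gap': 0.08533740671011485} 0.0187 {'camera_matrix': array([[538.04419051,   0.        , 320.17141159],
       [  0.        , 538.04419051, 236.97264439],
       [  0.        ,   0.        ,   1.        ]]), 'origin': array([ 0.36890419, -0.12480991,  1.38379904]), 'attitude': array([ 0.71246599, -0.70021008,  0.02581164, -0.03783917])}
side panel_mid 0.75 [ 0.633 -0.431  0.08 ] [471. 312.]
side panel_mid 0.72 [ 0.536 -0.252  0.086] [375.
[... 847 characters left out ...]
panel_mid 0.66 [ 0.543 -0.251  0.089] [382. 215.]
top panel_foot 0.7 [ 0.633 -0.431 -0.001] [449. 186.]
top panel_foot 0.63 [ 0.198 -0.327  0.002] [408. 355.]
top panel_foot 0.59 [ 0.539 -0.248  0.007] [378. 220.]
top spare_mid 0.82 [ 0.456 -0.231  0.085] [373. 250.]
top stand 0.94 [ 0.495 -0.239 -0.004] [374. 237.]
top rack 0.84 [0.527 0.198 0.   ] [206. 222.]
top rack 0.62 [ 0.495 -0.238 -0.001] [373. 237.]
top mark 0.67 [ 0.331 -0.441 -0.004] [452. 303.]
top mark 0.66 [0.528 0.2   0.001] [205. 222.]
top mark 0.62 [0.569 0.211 0.002] [201. 206.]
top key 0.93 [ 0.772 -0.278 -0.003] [390. 133.]
top driver 0.93 [ 0.511  0.001 -0.003] [281. 230.]
top jar 0.87 [ 0.334 -0.444 -0.002] [454. 302.]
```

View pics/side.png

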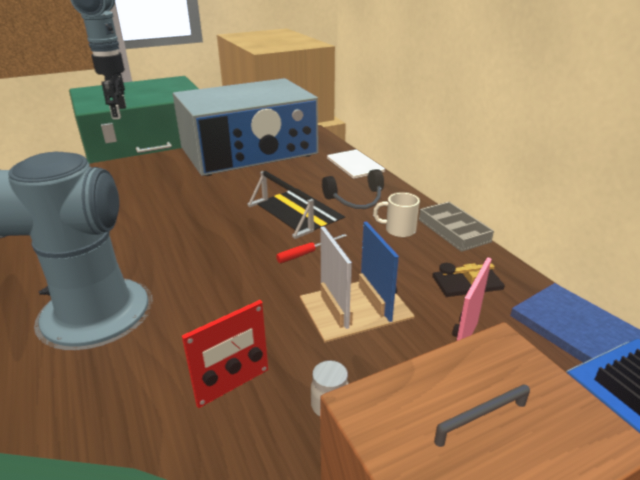

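View pics/top.png

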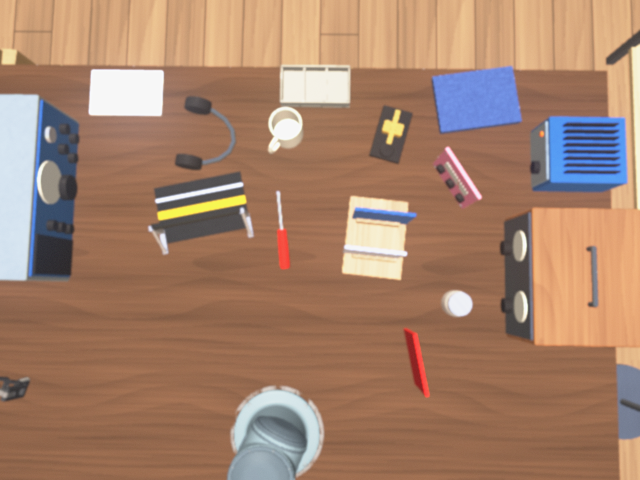

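```bash
python3 - <<'E'
from h import *
im=np.load("side.npz")["im"][200:320,290:450,::-1];cv2.imwrite("pics/crop.png",cv2.resize(im,(800,600),interpolation=cv2.INTER_CUBIC))
for n in("side","top"):
    f=np.load(n+".npz");P=cloud(n,f["d"]);
    for nm,c,z in(("blue",(.54,-.25),(.11,.18)),("spare",(.455,-.231),(.13,.18)),("bar",(.53,.2),(.085,.105)),("all",(.5,-.24),(.05,.2))):
        r=.11 if nm!="bar" else .14
        m=(f["d"]>0)&(np.hypot(P[...,0]-c[0],P[...,1]-c[1])<r)&(P[...,2]>z[0])&(P[...,2]<z[1])
        if nm in("blue","spare"): m&=(abs(P[...,0]-c[0])<.035)
        q=P[m]
        if len(q)<10: print(n,nm,len(q));continue
        C=q[:,:2].mean(0);u,s,v=np.linalg.svd(q[:,:2]-C,full_matrices=False);t=(q[:,:2]-C)@v[0]
        s2=(q[:,:2]-C)@v[1]
        d=v[0]*np.sign(v[0,1]);mid=C+v[0]*(t.min()+t.max())/2
        print(n,nm,len(q),C.round(4),"ang",np.degrees(np.arctan2(-d[0],d[1])).round(2),"mid",mid.round(4),"len",np.ptp(t).round(3),"w",np.ptp(s2).round(3),"zmax",q[:,2].max().round(4))
E
```

```text
side blue 1036 [ 0.5367 -0.2595] ang -4.94 mid [ 0.5374 -0.2511] len 0.143 w 0.011 zmax 0.1696
side spare 643 [ 0.4486 -0.2387] ang -5.0 mid [ 0.4494 -0.2296] len 0.145 w 0.011 zmax 0.1702
side bar 330 [0.5261 0.1881] ang 12.17 mid [0.5237 0.1995] len 0.238 w 0.018 zmax 0.0994
side all 3503 [ 0.496 -0.251] ang 47.87 mid [ 0.4907 -0.2462] len 0.171 w 0.161 zmax 0.1702
top blue 418 [ 0.5388 -0.25  ] ang -5.36 mid [ 0.5388 -0.2502] len 0.14 w 0.009 zmax 0.1728
top spare 286 [ 0.4514 -0.2287] ang -5.4 mid [ 0.4515 -0.2284] len 0.139 w 0.008 zmax 0.1736
top bar 626 [0.527  0.1995] ang 12.12 mid [0.5268 0.2005] len 0.235 w 0.018 zmax 0.1027
top all 1034 [ 0.5025 -0.2409] ang 51.2 mid [ 0.4979 -0.2372] len 0.164 w 0.157 zmax 0.1736
```

View pics/crop.png

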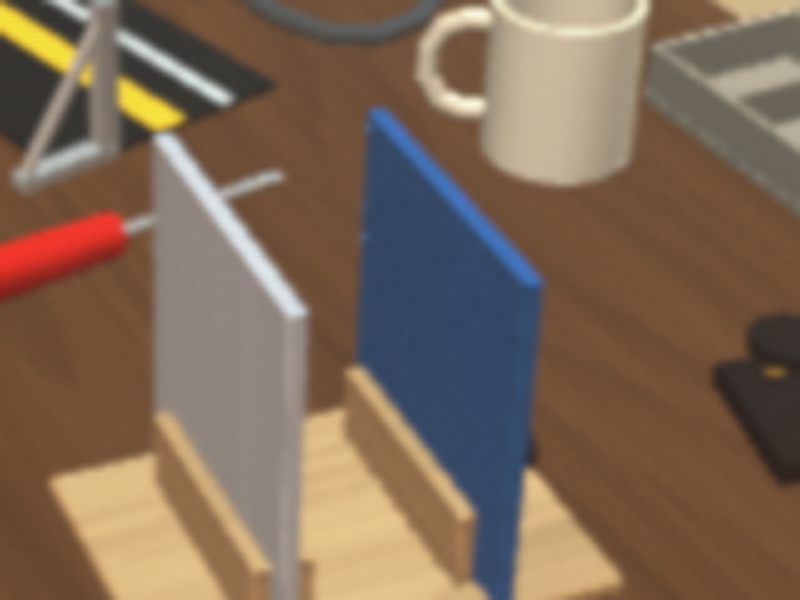

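The blue panel is in the far slot of the stand. Candidates in the side picture:
- **Red, (231,354):** look-alike.
- **Pink, (471,312):** look-alike.
- **Blue, (375,273):** in the stand beside the plain spare at (335,278), so this is the right one. The crop confirms it, with a knob edge just visible on the far (+x) side.

The rack is at (290,205). Its yellow stripe is on the +x side of the bar, so the knobs already face the right way.

I'll approach above the stand.

Call:
drive_tool([
  [[-0.393, -0.435, -0.03, 0, 0, 0, 0], [-0.393, -0.435, -0.03, 0, 0, 0, 0], [-0.393, -0.435, -0.03, 0, 0, 0, 0], [-0.393, -0.435, -0.03, 0, 0, 0, 0], [-0.393, -0.435, -0.03, 0, 0, 0, 0], [-0.393, -0.435, -0.03, 0, 0, 0, 0], [-0.393, -0.435, -0.03, 0, 0, 0, 0], [-0.393, -0.435, -0.03, 0, 0, 0, 0], [-0.393, -0.435, -0.03, 0, 0, 0, 0], [-0.393, -0.435, -0.03, 0, 0, 0, 0], [-0.393, -0.435, -0.03, 0, 0, 0, 0], [-0.393, -0.435, -0.03, 0, 0, 0, 0], [-0.393, -0.435, -0.03, 0, 0, 0, 0], [-0.393, -0.435, -0.03, 0, 0, 0, 0], [-0.393, -0.435, -0.03, 0, 0, 0, 0], [-0.393, -0.435, -0.03, 0, 0, 0, 0], [-0.393, -0.435, -0.03, 0, 0, 0, 0], [-0.393, -0.435, -0.03, 0, 0, 0, 0], [-0.393, -0.435, -0.03, 0, 0, 0, 0], [-0.393, -0.435, -0.03, 0, 0, 0, 0]],
])

```text
time: 3.7
ee_pos: [0.5401, -0.2511, 0.2529]
tcp_rot: [0.151, 0.989, 0.0, 0.0]
ft_force: [0.2, -0.3, 1.6]
finger_gap: 0.0857
grasp_force: 0.0
```

Call:
drive_tool([
  [[0, 0, 0, 0, 0, 0.97, 0], [0, 0, 0, 0, 0, 0.97, 0], [0, 0, 0, 0, 0, 0.97, 0], [0, 0, 0, 0, 0, 0.97, 0], [0, 0, 0, 0, 0, 0.97, 0], [0, 0, 0, 0, 0, 0.97, 0], [0, 0, 0, 0, 0, 0.97, 0], [0, 0, 0, 0, 0, 0.97, 0], [0, 0, 0, 0, 0, 0.97, 0], [0, 0, 0, 0, 0, 0.97, 0], [0, 0, 0, 0, 0, 0, 0], [0, 0, 0, 0, 0, 0, 0]],
])

```text
time: 5.2
ee_pos: [0.5396, -0.2497, 0.2528]
tcp_rot: [0.736, 0.677, 0.0, 0.0]
ft_force: [-0.6, -0.9, 0.2]
finger_gap: 0.0857
grasp_force: 0.0
```

```bash
cat >> h.py <<'E'
def goal(pos,yaw,lean=0):
    """tool move (units of rows) to put TCP at pos with tool y along panel front: yaw deg of panel x, lean back deg"""
    s=state();T=R.from_quat(s["tcp_rot"]);p=np.array(s["ee_pos"])
    pz=R.from_euler("ZY",[yaw,-lean],degrees=True)   # panel axes x front, z up
    M=pz.as_matrix();G=R.from_matrix(np.c_[-M[:,1]*-1,M[:,0],-M[:,2]])
    if np.linalg.det(np.c_[M[:,1],M[:,0],-M[:,2]])<0: raise SystemExit("hand")
    rv=np.degrees((T.inv()*G).as_rotvec())/8;sh=T.inv().apply(np.array(pos)-p)/.075
    print("t",round(s["time"],2),"p",p.round(4),"shift",sh.round(3),"turn",rv.round(3),"|F",np.array(s["ft_force"]).round(2),"gap",round(s["finger_gap"],4),"gf",s["grasp_force"],"q",np.array(s["joints"]).round(2))
E
python3 -c "
from h import *
goal([.539,-.25,.134],-5.15)"
```

```text
t 5.2 p [ 0.5396 -0.2497  0.2528] shift [-0.004 -0.008  1.584] turn [ 0.    -0.     0.039] |F [-0.62 -0.92  0.17] gap 0.0857 gf 0.0 q [-0.54  0.42  0.25  1.41  0.    1.12]
```

Call:
drive_tool([
  [[0, 0, 0.3, 0, 0, 0.04, 0], [0, 0, 0.3, 0, 0, 0, 0], [0, 0, 0.3, 0, 0, 0, 0], [0, 0, 0.3, 0, 0, 0, 0], [0, 0, 0.2, 0, 0, 0, 0], [0, 0, 0.18, 0, 0, 0, 0], [0, 0, 0, 0, 0, 0, 100], [0, 0, 0, 0, 0, 0, 160], [0, 0, 0, 0, 0, 0, 200], [0, 0, 0, 0, 0, 0, 255], [0, 0, 0, 0, 0, 0, 255], [0, 0, 0, 0, 0, 0, 255], [0, 0, 0, 0, 0, 0, 255], [0, 0, 0, 0, 0, 0, 255]],
], squeeze=50)

```text
time: 6.95
ee_pos: [0.5401, -0.25, 0.135]
tcp_rot: [0.739, 0.674, 0.0, 0.001]
ft_force: [-0.0, -0.5, 5.7]
finger_gap: 0.0061
grasp_force: 51.5
```

Call:
drive_tool([
  [[0, 0, -0.1, 0, 0, 0, 255], [0, 0, -0.2, 0, 0, 0, 255], [0, 0, -0.25, 0, 0, 0, 255], [0, 0, -0.25, 0, 0, 0, 255], [0, 0, -0.25, 0, 0, 0, 255], [0, 0, -0.25, 0, 0, 0, 255], [0, 0, -0.25, 0, 0, 0, 255], [0, 0, -0.2, 0, 0, 0, 255], [0, 0, -0.1, 0, 0, 0, 255], [0, 0, 0, 0, 0, 0, 255], [0, 0, 0, 0, 0, 0, 255]],
])

```text
time: 8.32
ee_pos: [0.5392, -0.2495, 0.2722]
tcp_rot: [0.739, 0.674, -0.0, -0.001]
ft_force: [0.2, 0.2, -5.4]
finger_gap: 0.0062
grasp_force: 50.2
```

```bash
python3 - <<'E'
from h import *
goal([.539,-.25,.274],-5.15)
s=state();T=R.from_quat(s["tcp_rot"]).as_matrix();p=s["ee_pos"]
# panel pose in tool from depth
for n in("side","top"):
    im,d=read_camera(n);cv2.imwrite(f"pics/{n}2.png",im[...,::-1]);P=cloud(n,d)
    for r in landmark_of(n,"panel_mid")[:3]: print(n,w(n,r["centre"]).round(3),round(r["score"],2))
    hsv=cv2.cvtColor(im,cv2.COLOR_RGB2HSV);b=(hsv[...,0]>100)&(hsv[...,0]<125)&(hsv[...,1]>100)
    m=b&(d>0)&(abs(P[...,0]-.54)<.08)&(abs(P[...,1]+.25)<.1)&(P[...,2]>.08)&(P[...,2]<.34)
    q=P[m];print(n,len(q),"min",q.min(0).round(4),"max",q.max(0).round(4))
    C=np.median(q,0);q=q[np.abs(q-C)[:,0]<.03];C=q.mean(0);u,s_,v=np.linalg.svd(q-C,full_matrices=False);N=v[2]*np.sign(v[2,0]);print("normal",N.round(3),"centroid",C.round(4),"sv",s_.round(3))
E
```

```text
t 8.32 p [ 0.5392 -0.2495  0.2722] shift [-0.007 -0.002 -0.024] turn [-0.01  -0.005 -0.015] |F [ 0.23  0.23 -5.44] gap 0.0062 gf 50.24189114570618 q [-0.54  0.42  0.31  1.46  0.    1.12]
side [ 0.541 -0.252  0.224] 0.96
side [ 0.636 -0.429  0.08 ] 0.67
side 2655 min [ 0.5229 -0.3224  0.1468] max [ 0.5463 -0.1844  0.3225]
normal [ 0.996 -0.085 -0.004] centroid [ 0.5347 -0.2625  0.2305] sv [2.333 2.088 0.069]
top [ 0.197 -0.333  0.077] 0.86
top [ 0.628 -0.434  0.077] 0.81Traceback (most recent call last):
  File "<stdin>", line 10, in <module>
    return umr_minimum(a, axis, None, out, keepdims, initial, where)
ValueError: zero-size array to reduction operation minimum which has no identity
```

```bash
cat >> h.py <<'E'
RO=np.array([.527,.200,0]);RY=12.1
def place(fx,fz,lean,dy=.003):
    Rk=R.from_euler("z",RY,degrees=True);L=R.from_euler("y",-lean,degrees=True)
    return RO+Rk.apply(np.array([fx,dy,fz])+L.apply([.004,0,.127]))
E
python3 - <<'E'
from h import *
for n in("top","side"):
    f=np.load(n+".npz");P=cloud(n,f["d"]);h=cv2.cvtColor(f["im"],cv2.COLOR_RGB2HSV)
    m=(h[...,0]>20)&(h[...,0]<35)&(h[...,1]>180)&(f["d"]>0)&(np.hypot(P[...,0]-.57,P[...,1]-.21)<.14)&(P[...,2]<.02)
    q=P[m];r=R.from_euler("z",-RY,degrees=True).apply(q-RO);print(n,len(q),"stripe in rack",r.min(0).round(4),r.max(0).round(4),r.mean(0).round(4),"slope",np.degrees(np.polyfit(r[:,1],r[:,0],1)[0]).round(2))
for a in((.045,.08),(.042,.012),(.042,.004)): p=place(*a,20);print(a,p.round(4));goal(p,RY,20)
E
```

```text
Traceback (most recent call last):
ValueError: zero-size array to reduction operation minimum which has no identity
```

```bash
python3 - <<'E'
from h import *
for n,(u,v) in(("top",(200,209)),("side",(292,209))):
    f=np.load(n+".npz");P=cloud(n,f["d"]);h=cv2.cvtColor(f["im"],cv2.COLOR_RGB2HSV)
    print(n,f["im"][v,u],h[v,u],P[v,u].round(3))
    m=(h[...,0]>20)&(h[...,0]<35)&(h[...,1]>150);m[:v-35]=0;m[v+35:]=0;m[:,:u-60]=0;m[:,u+60:]=0
    m=(m*255).astype(np.uint8);k,l,st,c=cv2.connectedComponentsWithStats(m);i=1+st[1:,4].argmax()
    K,o,M=cam(n);vv,uu=np.where(l==i);r=np.c_[uu,vv,0*uu+1]@np.linalg.inv(K).T@M.T;q=o+r*((.004-o[2])/r[:,2])[:,None]
    r=R.from_euler("z",-RY,degrees=True).apply(q-RO);print(len(q),"stripe in rack",r.min(0).round(4),r.max(0).round(4),r.mean(0).round(4),"slope",np.degrees(np.polyfit(r[:,1],r[:,0],1)[0]).round(2))
for a in((.045,.08),(.042,.012),(.042,.004)): p=place(*a,20);print(a,p.round(4));goal(p,RY,20)
E
```

```text
top [247 247  84] [ 30 168 247] [0.561 0.213 0.004]
814 stripe in rack [ 0.028  -0.1148  0.004 ] [0.0521 0.1172 0.004 ] [0.04   0.0011 0.004 ] slope -0.03
side [67 61 50] [19 65 67] [0.55  0.217 0.003]
199 stripe in rack [ 0.0287 -0.0263  0.004 ] [0.0549 0.1184 0.004 ] [0.0414 0.0454 0.004 ] slope 0.92
(0.045, 0.08) [0.5316 0.204  0.2007]
t 8.53 p [ 0.5392 -0.2495  0.2724] shift [ 6.012 -0.656  0.961] turn [-2.488  0.373 -2.15 ] |F [-0.59  0.37 -4.77] gap 0.0064 gf 50.243271589279175 q [-0.54  0.42  0.31  1.46  0.    1.12]
(0.042, 0.012) [0.5286 0.2034 0.1327]
t 8.53 p [ 0.5392 -0.2495  0.2724] shift [ 6.    -0.693  1.867] turn [-2.488  0.373 -2.15 ] |F [-0.59  0.37 -4.77] gap 0.0064 gf 50.243271589279175 q [-0.54  0.42  0.31  1.46  0.    1.12]
(0.042, 0.004) [0.5286 0.2034 0.1247]
t 8.53 p [ 0.5392 -0.2495  0.2724] shift [ 6.    -0.693  1.974] turn [-2.488  0.373 -2.15 ] |F [-0.59  0.37 -4.77] gap 0.0064 gf 50.243271589279175 q [-0.54  0.42  0.31  1.46  0.    1.12]
```

Call:
drive_tool([
  [[0.2, -0.02, 0, 0, 0, 0, 255], [0.4, -0.045, 0, 0, 0, 0, 255], [0.45, -0.05, 0, 0, 0, 0, 255], [0.45, -0.05, 0, 0, 0, 0, 255], [0.45, -0.05, 0, 0, 0, 0, 255], [0.45, -0.05, 0, 0, 0, 0, 255], [0.45, -0.05, 0, 0, 0, 0, 255], [0.45, -0.05, 0, 0, 0, 0, 255], [0.45, -0.05, 0, 0, 0, 0, 255], [0.45, -0.05, 0, 0, 0, 0, 255], [0.45, -0.05, 0, 0, 0, 0, 255], [0.45, -0.05, 0, 0, 0, 0, 255], [0.45, -0.05, 0, 0, 0, 0, 255], [0.3, -0.03, 0, 0, 0, 0, 255], [0.16, -0.01, 0, 0, 0, 0, 255], [0, 0, 0, 0, 0, 0, 255]],
])

```text
time: 10.52
ee_pos: [0.5317, 0.2042, 0.273]
tcp_rot: [0.738, 0.674, -0.0, 0.0]
ft_force: [-1.3, -1.1, -5.1]
finger_gap: 0.0061
grasp_force: 50.2
```

Call:
drive_tool([
  [[0, 0, 0, -0.31, 0.047, -0.27, 255], [0, 0, 0, -0.4, 0.06, -0.345, 255], [0, 0, 0, -0.4, 0.06, -0.345, 255], [0, 0, 0, -0.4, 0.06, -0.345, 255], [0, 0, 0, -0.4, 0.06, -0.345, 255], [0, 0, 0, -0.3, 0.045, -0.26, 255], [0, 0, 0, -0.28, 0.042, -0.24, 255], [0, 0, 0, 0, 0, 0, 255], [0, 0, 0, 0, 0, 0, 255]],
])

```text
time: 11.65
ee_pos: [0.5318, 0.2029, 0.273]
tcp_rot: [0.62, 0.765, 0.135, 0.11]
ft_force: [0.1, -0.4, -4.5]
finger_gap: 0.0063
grasp_force: 50.3
```

```bash
python3 - <<'E'
from h import *
for a in((.045,.05),(.042,.010),(.042,.004)): goal(place(*a,20),RY,20)
n="side";im,d=read_camera(n);cv2.imwrite("pics/side3.png",im[...,::-1])
for r in landmark_of(n,"panel_mid")[:1]+landmark_of(n,"panel_foot")[:1]:
  P=w(n,r["centre"]);print(P.round(3),"in rack",R.from_euler("z",-RY,degrees=True).apply(P-RO).round(4))
# expected foot/mid from the tool
s=state();T=R.from_quat(s["tcp_rot"]).as_matrix();p=s["ee_pos"]
f=p+T@[-.003,-.004,.127];print("foot exp rack",R.from_euler("z",-RY,degrees=True).apply(f-RO).round(4))
E
```

```text
t 11.65 p [0.5318 0.2029 0.273 ] shift [ 0.016 -0.466  1.281] turn [ 0.     0.009 -0.007] |F [ 0.05 -0.35 -4.48] gap 0.0063 gf 50.27235567569733 q [ 0.26  0.03 -0.26  0.93 -0.02  1.62]
t 11.65 p [0.5318 0.2029 0.273 ] shift [ 0.017 -0.686  1.768] turn [ 0.     0.009 -0.007] |F [ 0.05 -0.35 -4.48] gap 0.0063 gf 50.27235567569733 q [ 0.26  0.03 -0.26  0.93 -0.02  1.62]
t 11.65 p [0.5318 0.2029 0.273 ] shift [ 0.017 -0.714  1.844] turn [ 0.     0.009 -0.007] |F [ 0.05 -0.35 -4.48] gap 0.0063 gf 50.27235567569733 q [ 0.26  0.03 -0.26  0.93 -0.02  1.62]
[0.545 0.202 0.228] in rack [ 0.0184 -0.0023  0.2284]
[ 0.635 -0.439 -0.   ] in rack [-2.86e-02 -6.47e-01 -1.00e-04]
foot exp rack [ 0.0458 -0.0009  0.1524]
```

Call:
drive_tool([
  [[0, -0.07, 0.18, 0, 0, 0, 255], [0, -0.1, 0.26, 0, 0, 0, 255], [0, -0.1, 0.26, 0, 0, 0, 255], [0, -0.1, 0.26, 0, 0, 0, 255], [0, -0.1, 0.26, 0, 0, 0, 255], [0.017, -0.09, 0.22, 0, 0, 0, 255], [0, -0.06, 0.16, 0, 0, 0, 255], [0, -0.04, 0.1, 0, 0, 0, 255], [0, -0.026, 0.068, 0, 0, 0, 255], [0, 0, 0, 0, 0, 0, 255], [0, 0, 0, 0, 0, 0, 255]],
])

```text
time: 13.18
ee_pos: [0.5297, 0.2044, 0.1316]
tcp_rot: [0.619, 0.766, 0.136, 0.11]
ft_force: [1.1, 0.6, -4.2]
finger_gap: 0.0062
grasp_force: 50.3
```

```bash
cat > s.py <<'E'
from h import *
for a in((.042,.004),(.042,.003)): goal(place(*a,20),RY,20)
s=state();T=R.from_quat(s["tcp_rot"]).as_matrix();p=s["ee_pos"]
f=p+T@[-.003,-.004,.127];print("foot exp rack",R.from_euler("z",-RY,degrees=True).apply(f-RO).round(4))
E
python3 s.py
```

```text
t 13.18 p [0.5297 0.2044 0.1316] shift [-0.009 -0.047  0.081] turn [0.019 0.004 0.002] |F [ 1.1   0.6  -4.15] gap 0.0062 gf 50.27241110801697 q [ 0.27  0.11 -0.55  0.55 -0.02  1.62]
t 13.18 p [0.5297 0.2044 0.1316] shift [-0.009 -0.052  0.093] turn [0.019 0.004 0.002] |F [ 1.1   0.6  -4.15] gap 0.0062 gf 50.27241110801697 q [ 0.27  0.11 -0.55  0.55 -0.02  1.62]
foot exp rack [0.0435 0.0006 0.011 ]
```

Call:
drive_tool([
  [[0, -0.009, 0.025, 0, 0, 0, 255], [0, -0.009, 0.025, 0, 0, 0, 255], [0, -0.005, 0.013, 0, 0, 0, 255], [0, -0.005, 0.013, 0, 0, 0, 255], [0, 0, 0, 0, 0, 0, 255], [0, 0, 0, 0, 0, 0, 255]],
])

```text
time: 13.92
ee_pos: [0.5295, 0.2043, 0.1254]
tcp_rot: [0.619, 0.766, 0.136, 0.11]
ft_force: [-1.8, -0.7, 0.3]
finger_gap: 0.0061
grasp_force: 51.0
```

```bash
python3 s.py
```

```text
t 13.93 p [0.5295 0.2043 0.1254] shift [-0.009 -0.016  0.004] turn [0.017 0.005 0.001] |F [-1.79 -0.73  0.29] gap 0.0061 gf 50.97167193889618 q [ 0.27  0.12 -0.56  0.54 -0.02  1.62]
t 13.93 p [0.5295 0.2043 0.1254] shift [-0.009 -0.02   0.017] turn [0.017 0.005 0.001] |F [-1.79 -0.73  0.29] gap 0.0061 gf 50.97167193889618 q [ 0.27  0.12 -0.56  0.54 -0.02  1.62]
foot exp rack [0.0433 0.0006 0.0048]
```

Weight is now on the mat (Fz changed from −4.5 to +0.3 N). I'll release slowly.

Call:
drive_tool([
  [[0, 0, 0, 0, 0, 0, 232], [0, 0, 0, 0, 0, 0, 228], [0, 0, 0, 0, 0, 0, 224], [0, 0, 0, 0, 0, 0, 220], [0, 0, 0, 0, 0, 0, 215], [0, 0, 0, 0, 0, 0, 210], [0, 0, 0, 0, 0, 0, 200], [0, 0, 0, 0, 0, 0, 185], [0, 0, 0, 0, 0, 0, 170], [0, 0, 0, 0, 0, 0, 160], [0, 0, 0, 0, 0, 0, 160]],
], squeeze=20)

```text
time: 15.3
ee_pos: [0.529, 0.2042, 0.1248]
tcp_rot: [0.619, 0.766, 0.135, 0.11]
ft_force: [-0.0, -1.2, 0.5]
finger_gap: 0.0317
grasp_force: 0.0
```

```bash
cat > look.py <<'E'
from h import *;import sys
Ri=R.from_euler("z",-RY,degrees=True)
n="side"
for n in("side","top"):
    im,d=read_camera(n);cv2.imwrite(f"pics/{n}{sys.argv[1]}.png",im[...,::-1]);P=cloud(n,d)
    for q in("panel_mid","panel_foot"):
        for r in landmark_of(n,q):
            x=Ri.apply(w(n,r["centre"])-RO)
            if np.hypot(*x[:2])<.2: print(n,q,x.round(4))
    h=cv2.cvtColor(im,cv2.COLOR_RGB2HSV);r=Ri.apply((P-RO).reshape(-1,3)).reshape(P.shape)
    m=(h[...,0]>100)&(h[...,0]<125)&(h[...,1]>100)&(d>0)&(abs(r[...,0])<.09)&(abs(r[...,1])<.12)&(r[...,2]<.2)
    q=r[m];
    if len(q)<50: print(n,len(q));continue
    C=np.median(q,0);v=np.linalg.svd(q-C,full_matrices=False)[2][2];v*=np.sign(v[0]);print(n,len(q),q.min(0).round(3),q.max(0).round(3),"normal",v.round(3))
E
python3 s.py; python3 look.py 4
```

```text
t 15.3 p [0.529  0.2042 0.1248] shift [-0.009 -0.007 -0.002] turn [0.009 0.005 0.002] |F [-0.04 -1.18  0.49] gap 0.0317 gf 0.0 q [ 0.27  0.12 -0.56  0.54 -0.02  1.62]
t 15.3 p [0.529  0.2042 0.1248] shift [-0.009 -0.012  0.011] turn [0.009 0.005 0.002] |F [-0.04 -1.18  0.49] gap 0.0317 gf 0.0 q [ 0.27  0.12 -0.56  0.54 -0.02  1.62]
foot exp rack [0.0427 0.0006 0.0041]
side panel_mid [0.0144 0.0025 0.0789]
side panel_foot [0.0415 0.0045 0.0044]
side 608 [-0.088 -0.071  0.014] [0.039 0.064 0.199] normal [0.937 0.017 0.348]
top panel_mid [0.0184 0.0005 0.0816]
top panel_foot [0.0443 0.0044 0.0019]
top panel_foot [0.0461 0.005  0.0017]
top 268 [-0.014 -0.068  0.035] [0.037 0.009 0.165] normal [0.938 0.128 0.322]
```

Call:
drive_tool([
  [[0, 0, -0.1, 0, 0, 0, 160], [0, 0, -0.2, 0, 0, 0, 160], [0, 0, -0.3, 0, 0, 0, 160], [0, 0, -0.4, 0, 0, 0, 160], [0, 0, -0.4, 0, 0, 0, 160], [0, 0, -0.3, 0, 0, 0, 160], [0, 0, -0.2, 0, 0, 0, 160], [0, 0, 0, 0, 0, 0, 160], [0, 0, 0, 0, 0, 0, 160], [0, 0, 0, 0, 0, 0, 160]],
])

```text
time: 16.85
ee_pos: [0.4807, 0.1939, 0.2577]
tcp_rot: [0.619, 0.766, 0.135, 0.109]
ft_force: [-0.2, -0.4, 0.2]
finger_gap: 0.0315
grasp_force: 0.0
```

```bash
python3 look.py 5; cp pics/side5.png pics/final.png
```

```text
side panel_mid [0.016  0.0033 0.0792]
side panel_foot [ 0.0381 -0.0009  0.0055]
side 715 [-0.016 -0.071  0.016] [0.038 0.072 0.158] normal [0.943 0.002 0.334]
top panel_mid [0.0191 0.0013 0.0805]
top panel_foot [ 0.0441  0.0047 -0.0001]
top 365 [-0.014 -0.067  0.036] [0.037 0.063 0.161] normal [0.948 0.045 0.315]
```

View pics/final.png

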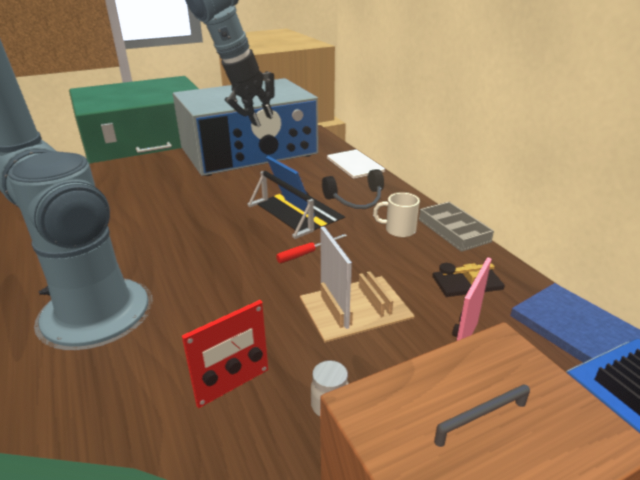

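View pics/top5.png

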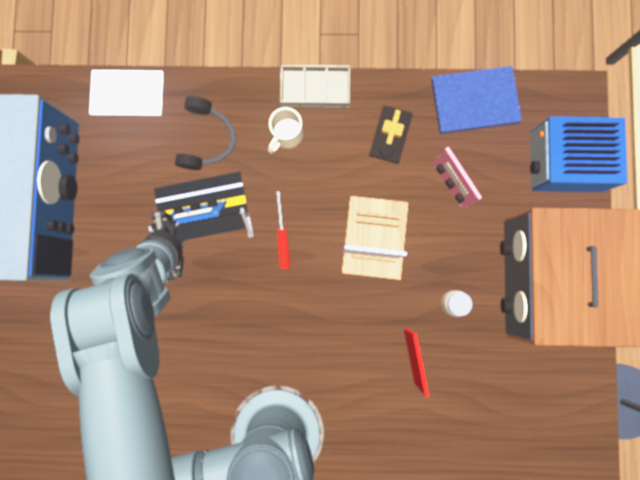

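The panel is leaning on the bar at side (285,180) and top (203,212). It is centred on the yellow stripe with the knobs facing out. The spare is still in the stand at side (335,278), the other things are where they were, and the gripper is clear.

```bash
python3 -c "
from cell import *
print(close_job())"
```

```text
the job is handed in; nothing more can be done
None
```

The blue panel is leaning on the rack's rubber bar at about 20°, lower edge on the yellow stripe, centred and with the knobs facing out; it is released, nothing else was seen to move, and the job is handed in (at about 17 s, no verdict shown).

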